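# Set out the bench for a pedal overhaul

### The job

Set out the bench for a pedal overhaul: stand the small jar of bearings in the middle of the round steel tray, and lay the adjustable spanner flat on top of the wood block, along the block and centred on it. Stand the oil bottle on the worktop midway between the tray and the wood block, and the open white cup (the one near the work, not the one at the back) midway between the oil bottle and the pale tape roll, so that everything is upright and let go, and leave the tools lying around the work alone.

Things in the scene. Friction and masses are not known exactly. Their poses are not given: they have to be found in the camera images.
- tray: round shallow steel parts tray, open at the top, 146 mm across at the rim, 28 mm high, fixed in place; flat floor 3 mm above the worktop, flat for about 50 mm round the centre. Origin: centre of its underside; z up. Its x axis lies along the line through the tray and the wood block (pointing either way); being round, it shows no yaw. The centres of tray and block are 300 mm apart, in either order left and right
- block: plain brown wood block lying flat, 45 (x) x 120 (y) x 30 (z) mm, fixed in place. Origin: centre of its underside; long side along its y axis, flat top 30 mm above the origin
- roll: pale cream masking tape roll lying flat, 100 mm across, 25 mm high, with a hole, fixed in place farther from the robot than the tray and the block, about 220 mm beyond the point midway between them (a big grey roll at the far right belongs to the room). Origin: centre of its underside; z up
- jar: small clear screw-top jar with a white cap, round, 29 mm across (cap 26 mm), 60 mm tall, 50 g, standing loose. Origin: centre of its underside; z up along its axis
- bottle: black oil bottle with a pointed cap, round straight-sided body 52 mm across up to 118 mm (grip it high, the cap rises 32 mm above), 150 mm tall over all, 180 g, standing loose. Origin: centre of its underside; z up along its axis
- cup: empty white open plastic cup, round and tapered, 66 mm across at the rim, 50 mm at the foot, 75 mm tall, 60 g, standing loose. Origin: centre of its underside; z up along its axis. The like cup at the back of the worktop, by the pen cups, belongs to the room and stays
- wrench: adjustable spanner with a blue handle, lying flat, 198 (x) x 48 (y) x 16 (z) mm, 210 g. Origin: underside at the middle of its length; the handle (24 mm wide, 12 mm thick) runs to -x, the jaws begin 33 mm to +x; at x = 0 to +30 mm it is a shank about 18 mm wide whose sides stand 2 to 9 mm above the underside, and its centre of mass lies near there. Either end may point either way on the block
- brush_by: flat bench brush with dark and wooden halves, 200 x 34 x 16 mm, loose bystander to be left alone. Origin: centre of its underside; it lies to the left of the work
- driver_by: red screwdriver lying down, 208 x 27 x 29 mm, loose bystander to be left alone. Origin: centre of its underside; it lies to the right of the work
Mind the look-alikes: they are no part of the job. Leave any red or yellow look-alike of the bottle alone.

How it is judged:
By the outcome, as a careful person would: the job done as asked, in the order asked, and still so for the second after the job is handed in, with the robot touching nothing.
It also fails if it takes over 118 s, if anything falls off the work surface, if the arm or the gripper's body presses on something with over 40 N, if the wrist force passes 120 N, or if a joint passes its speed limit or range.

### The arm

A 6-joint arm with a two-finger parallel gripper is mounted at the origin on a cart in front of the work surface, level with it; the furniture and walls round the work are solid. World frame = base frame: x ahead of the robot, y to its left, z up, the work surface at z = 0. Lengths are in m, angles in rad, forces in N, time in s.
With the tool pointing down it reaches from about 0.225 to 0.875 m from the base axis. Payload 3.4 kg.
Tool frame: the origin (TCP) lies between the finger pads; the fingertips stand 19 mm ahead of it and the grasp point (between the pads) is the TCP; z points along the fingers, y is the line along which they close (so a half turn about z gives the same grasp; the last joint's range is limited). The gripper opens to 85 mm and grips with 20 to 120 N. Pads are 22 mm wide; open, the fingers measure 114 mm over their backs; the gripper's body (76 mm by 85 mm) begins 54 mm behind the grasp point. The pads swing forward as they close: fully open they stand 13 mm farther back than shut.
Start: joints at [-1.241, 0.276, 1.505, -0, 1.361, -0.121], TCP at [0.251, -0.518, 0.25] pointing down, gripper open.
Joint ranges: [-2.89, 2.89], [-0.75, 2.08], [0.22, 2.7], [-1.18, 4.32], [0.11, 2.71], [-2.7, 2.7]. Speed limits (rad/s): [2.57, 2.57, 3.14, 3.14, 3.14, 3.14].

### API

Orientations are given as a unit quaternion [w, x, y, z].
In Python, from rig import get_state, imaging, ticket gives the robot as it stands. The module is installed in compiled form; this text tells all that it offers.
- The arm moves only by the shell command python3 -m inch 'ROWS' [FORCE]. ROWS is JSON, a list of rows, each an object with "claw": the opening, from -1 (shut) to 1 (fully open); "travel": the shift along the world's x, y, z in units of 200 mm (1.0 is 200 mm), a list of three; "turn": the turn about the world's z in units of 180 degrees (1.0 is 180 degrees). A call has 1 to 5 rows; each row is the pose to reach, as a shift and turn from the pose commanded when the call began, turning the shorter way round; what a row does not reach only later rows make up. A row lasts 1/10 s, in which the tool goes at most 50 mm and 8.59 degrees, less where a joint would pass 70% of its speed; a pose out of reach is approached as far as the arm can. A call with a number of a shift or a turn outside -1 to 1 is refused whole. A call with a gripper value outside its range is refused whole. The fingers move at their own pace and stop on an object; FORCE is the grip in N (left out, the last holds). Time passes only in rows, so rows that repeat a pose let the fingers close. It gives the time, the measured TCP pose, the force, the opening and the grip force at its end, in the units of the state.
- get_state(): the state, without advancing time (a new reading comes with each control period).
- imaging.get_image(name): name is "side" or "top" or "wrist"; returns the picture (400x640x3 uint8, red, green, blue); there is no depth.
- imaging.camera_params(name): a dict with "camera_matrix" (3x3 intrinsics, pixels), "k1" (the pictures are not rectified: a ray, as slopes to the right and down, at radius r is drawn at 1 + k1 r^2 times it, then the intrinsics apply), "cam_to_world" (4x4, takes a point from camera to world coordinates); the wrist camera has in their place "T_tool_cam" (4x4, takes a point from camera to tool coordinates, whose origin is the TCP and whose axes are the flange's). Camera axes: x right, y down, z forward; pixel columns grow to the right and rows downward; lengths in m; the calibration is good to about 2 mm. A picture is of the moment at which its call begins: read the wrist's pose just before it. camera_params takes no time and is no camera call.
- ticket.sign_off(): hands the job in; it is judged then, once.
The state is a dict: "clock": time; "qpos": joint angles; "qd": joint speeds; "effort": joint torques, N m; "position": TCP position; "ee_rot": TCP orientation; "contact_force": force on the tool from outside, world axes, zero at the start; "moment": the same for the moment, N m; "width": finger opening in m; "gripper_force": force on a finger pad.
Only numpy, scipy, OpenCV 4.12 (cv2) and the standard library are available. Lean on these libraries where they do the work, as an engineer would, in place of code of your own. Each camera call takes 0.05 s, during which the arm holds its last target. There are 200 camera calls.

## Working session

There is one attempt and no reset: what is moved stays moved. The work goes in short steps, Python scripts to look and compute and a shell command to move; the robot and the scene stay as the last step left them, time stands still between calls to the robot, and variables do not carry over. Pictures are saved under pics/ and viewed, at most 14 in all, crops included, and the job is handed in when it is done.

```bash
mkdir -p pics; cat > h.py <<'E'
import numpy as np, cv2
from rig import get_state, imaging
from scipy.spatial.transform import Rotation as R
def pose(name,st=None):
    p=imaging.camera_params(name)
    if name!='wrist': return p,np.array(p['cam_to_world'])
    q=st['ee_rot'];T=np.eye(4);T[:3,:3]=R.from_quat([q[1],q[2],q[3],q[0]]).as_matrix();T[:3,3]=st['position']
    return p,T@np.array(p['T_tool_cam'])
def px2w(name,uv,z,st=None):
    p,T=pose(name,st);K=np.array(p['camera_matrix'])
    d=np.array([(uv[0]-K[0,2])/K[0,0],(uv[1]-K[1,2])/K[1,1]]);s=d.copy()
    for _ in range(30): s=d/(1+p['k1']*(s@s))
    r=T[:3,:3]@np.array([s[0],s[1],1]);o=T[:3,3]
    return o+r*(z-o[2])/r[2]
def w2px(name,P,st=None):
    p,T=pose(name,st);K=np.array(p['camera_matrix'])
    c=T[:3,:3].T@(np.array(P)-T[:3,3]);s=c[:2]/c[2];s=s*(1+p['k1']*(s@s))
    return K[:2,:2]@s+K[:2,2]
def snap(name,f):
    st=get_state();im=imaging.get_image(name);cv2.imwrite('pics/'+f,im[:,:,::-1]);return st,im
E
python3 - <<'E'
from h import *
st,_=snap('top','top0.png');snap('side','side0.png')
for n in('top','side'): p,T=pose(n);print(n,np.round(p['camera_matrix'],1).tolist(),p['k1'],np.round(T,3).tolist())
print(st)
E
```

```text
top [[474.6, 0.0, 317.9], [0.0, 474.6, 203.9], [0.0, 0.0, 1.0]] -0.03132301878642007 [[0.013, -0.993, 0.118, 0.374], [-1.0, -0.012, 0.004, -0.001], [-0.003, -0.118, -0.993, 1.715], [0.0, 0.0, 0.0, 1.0]]
side [[493.6, 0.0, 330.8], [0.0, 493.6, 192.8], [0.0, 0.0, 1.0]] -0.14466969304744093 [[0.626, -0.512, 0.587, -0.581], [-0.779, -0.421, 0.464, -0.875], [0.01, -0.748, -0.663, 1.344], [0.0, 0.0, 0.0, 1.0]]
{'clock': 0.0, 'qpos': array([-1.24100513e+00,  2.76570168e-01,  1.50613674e+00, -1.16059957e-05,
        1.36070831e+00, -1.20980951e-01]), 'qd': array([ 4.10437276e-05,  8.64515364e-04, -9.90259836e-04,  2.93199911e-03,
       -4.28922615e-04, -1.21465333e-03]), 'effort': array([ 7.87373283e-04, -4.16770935e+01, -2.45800585e+01, -1.79304843e-04,
        1.06267192e-02,  6.24667422e-06]), 'position': array([ 0.25034259, -0.5170847 ,  0.24945241]), 'ee_rot': array([-9.05724555e-04,  9.74707223e-01,  2.23483779e-01, -1.00612744e-04]), 'contact_force': array([-0.37785929, -0.26496751, -0.2573986 ]), 'moment': array([-0.00024733,  0.01101877,  0.10986987]), 'gripper_force': 0.0, 'width': 0.08529308903388817}
```

View pics/top0.png

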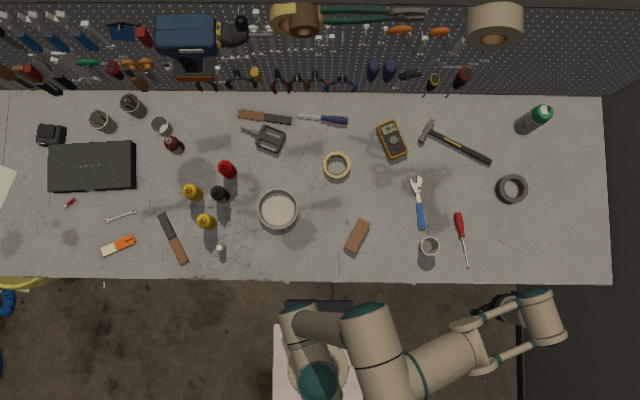

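View pics/side0.png

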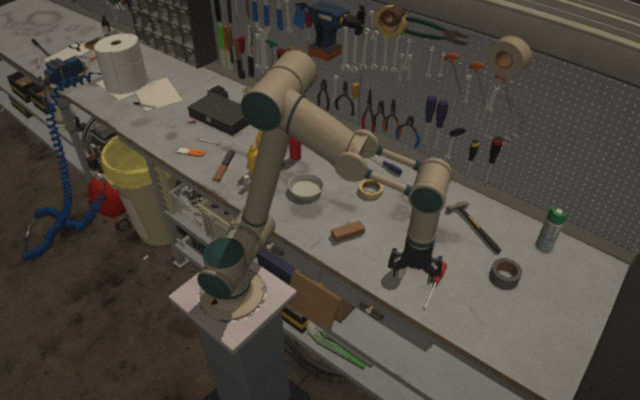

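```bash
python3 - <<'E'
import cv2,numpy as np
im=cv2.imread('pics/top0.png')
a=cv2.resize(im[150:262,150:310],None,fx=5,fy=5,interpolation=cv2.INTER_CUBIC)
cv2.imwrite('pics/c1.png',a)
b=cv2.resize(im[145:270,320:480],None,fx=4.8,fy=4.8,interpolation=cv2.INTER_CUBIC)
cv2.imwrite('pics/c2.png',b)
E
```

```text
(no output)
```

View pics/c1.png

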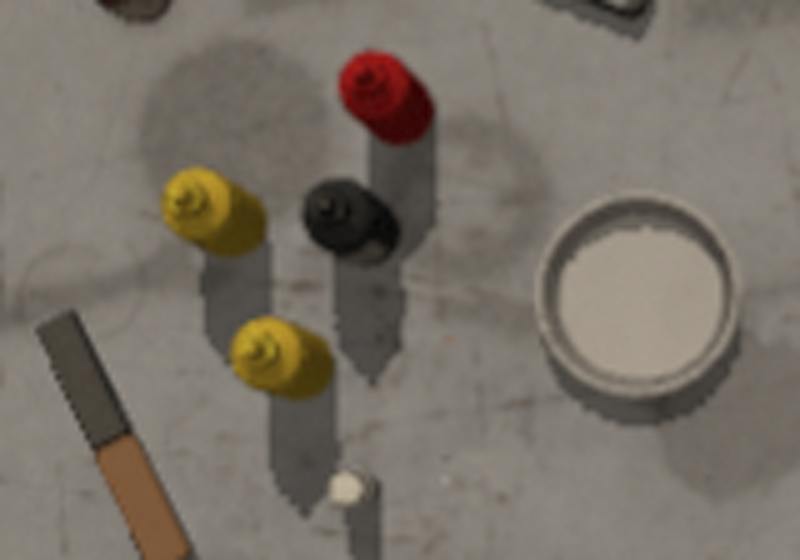

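View pics/c2.png

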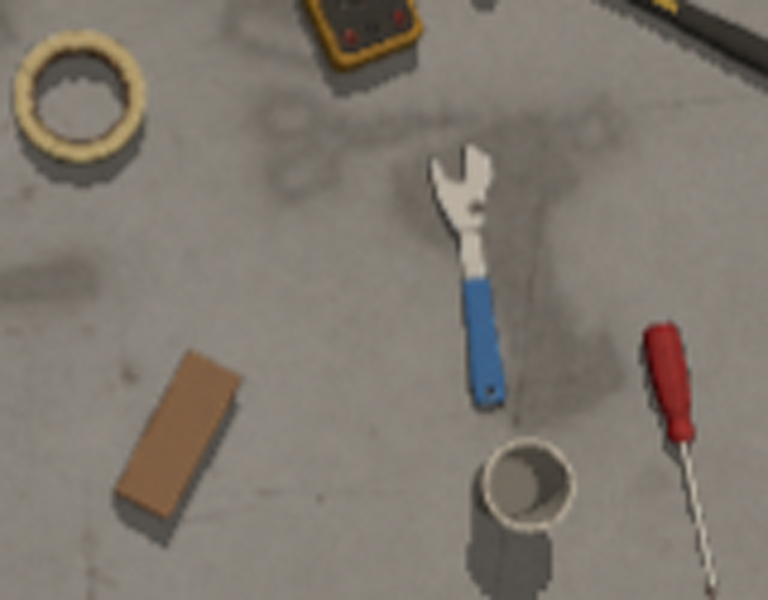

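```bash
python3 - <<'E'
from h import *
def c1(x,y):return ((x+.5)/5-.5+150,(y+.5)/5-.5+150)
def c2(x,y):return ((x+.5)/4.8-.5+320,(y+.5)/4.8-.5+145)
def w(uv,z):return px2w('top',uv,z)
P=lambda n,v:print(n,np.round(v,4))
P('bottle tip',w(c1(333,208),.15));P('red',w(c1(370,80),.15));P('yelL',w(c1(188,202),.15));P('yel2',w(c1(261,350),.15))
P('jar',w(c1(347,488),.06));t=w(c1(640,293),.028);P('tray',t);P('cup',w(c2(529,484),.075));r=w(c2(80,96),.025);P('roll',r)
k=np.array([w(c2(*c),.03) for c in[(192,350),(242,378),(168,518),(117,490)]]);b=k.mean(0);P('block',b)
ax=(k[0]+k[1]-k[2]-k[3])/2;P('block ax',ax);print(np.linalg.norm(ax),np.degrees(np.arctan2(ax[1],ax[0])))
d=b-t;print('dist',np.linalg.norm(d[:2]),np.degrees(np.arctan2(d[1],d[0])))
m=(b+t)/2;P('mid',m);print(r[:2]-m[:2]);P('cup goal',(m+r)/2)
P('jaw',w(c2(463,148),.008));P('end',w(c2(489,406),.006));P('shank',w(c2(473,252),.007))
P('brush',[w(c1(*c),.016)for c in[(55,320)]]);P('driver',[w(c2(*c),.02)for c in[(660,325),(712,590)]])
q=get_state()['ee_rot'];print(R.from_quat([q[1],q[2],q[3],q[0]]).as_matrix().round(3))
print(imaging.camera_params('wrist'))
E
```

```text
bottle tip [0.5985 0.346  0.15  ]
red [0.6856 0.3244 0.15  ]
yelL [0.6013 0.4434 0.15  ]
yel2 [0.5028 0.3903 0.15  ]
jar [0.4146 0.3487 0.06  ]
tray [0.5573 0.1504 0.028 ]
cup [ 0.4296 -0.3815  0.075 ]
roll [ 0.7191 -0.0582  0.025 ]
block [ 0.4651 -0.134   0.03  ]
block ax [ 0.1041 -0.0547  0.    ]
0.11763537366669488 -27.72116802422037
dist 0.2989683302771215 -107.9605007961284
mid [0.5112 0.0082 0.029 ]
[ 0.20792845 -0.06643781]
cup goal [ 0.6151 -0.025   0.027 ]
jaw [ 0.6861 -0.3505  0.008 ]
end [ 0.49   -0.3682  0.006 ]
shank [ 0.6065 -0.3573  0.007 ]
brush [[0.5336 0.5742 0.016 ]]
driver [[ 0.5514 -0.4944  0.02  ]
 [ 0.3548 -0.5291  0.02  ]]
[[ 0.9    0.436 -0.001]
 [ 0.436 -0.9    0.002]
 [ 0.    -0.002 -1.   ]]
{'camera_matrix': array([[279.47326341,   0.        , 323.61772388],
       [  0.        , 279.47326341, 201.39945428],
       [  0.        ,   0.        ,   1.        ]]), 'k1': -0.04007047122803213, 'T_tool_cam': array([[ 8.44550906e-04, -9.59216923e-01, -2.82669739e-01,
         7.14240827e-02],
       [ 9.99999633e-01,  8.50813069e-04,  1.00599031e-04,
         4.99259781e-04],
       [ 1.44002816e-04, -2.82669720e-01,  9.59217289e-01,
        -1.22271191e-01],
       [ 0.00000000e+00,  0.00000000e+00,  0.00000000e+00,
         1.00000000e+00]])}
```

c1: look-alikes for the bottle are black (217,192) against red (224,166), yellow (188,191) and yellow (203,220). I choose the black one, and the crop confirms it. The cup by the work is at (430,246), with the room's cup at (160,125). The jar is at (219,248) with its white cap, and the pale roll is at (337,165). I'm moving to above the jar.

```bash

for i in 1 2 3 4 5; do python3 -m inch '[{"claw":1,"travel":[0.165,0.866,0],"turn":0},{"claw":1,"travel":[0.165,0.866,0],"turn":0},{"claw":1,"travel":[0.165,0.866,0],"turn":0},{"claw":1,"travel":[0.165,0.866,0],"turn":0},{"claw":1,"travel":[0.165,0.866,0],"turn":0}]' | tail -c 700; done
python3 - <<'E'
from h import *
st,_=snap('wrist','w1.png');print(st['position'],st['qpos'],st['clock'])
for n,P in dict(jar=[.4146,.3487,.06],tray=[.5573,.1504,.028],bottle=[.5985,.346,.15],block=[.4651,-.134,.03]).items(): print(n,w2px('wrist',P,st))
E
```

```text
clock: 0.6
position: [0.2834, -0.3403, 0.2502]
ee_rot: [-0.001, 0.974, 0.225, 0.0]
contact_force: [-0.1, -0.4, 0.5]
width: 0.0853
gripper_force: 0.0
clock: 1.1
position: [0.3165, -0.1689, 0.2503]
ee_rot: [-0.0, 0.974, 0.225, 0.0]
contact_force: [-0.2, 0.0, 0.1]
width: 0.0854
gripper_force: 0.0
clock: 1.6
position: [0.3507, 0.0034, 0.2504]
ee_rot: [-0.0, 0.974, 0.226, 0.0]
contact_force: [0.5, -0.1, -0.2]
width: 0.0856
gripper_force: 0.0
clock: 2.1
position: [0.3849, 0.1764, 0.25]
ee_rot: [0.0, 0.974, 0.225, 0.0]
contact_force: [0.1, 0.0, 0.2]
width: 0.0854
gripper_force: 0.0
clock: 2.6
position: [0.4183, 0.3494, 0.2495]
ee_rot: [0.0, 0.975, 0.224, 0.0]
contact_force: [0.1, -0.9, -0.2]
width: 0.0852
gripper_force: 0.0
[0.41829008 0.34935745 0.249452  ] [ 5.68612298e-01  2.30944629e-01  1.56990021e+00 -7.37678731e-04
  1.34011763e+00  1.68790732e+00] 2.6
jar [322.17482428 187.42801858]
tray [516.3072905  148.99641818]
bottle [440.66440543 -12.14531171]
block [626.01063409 290.797756  ]
```

View pics/w1.png

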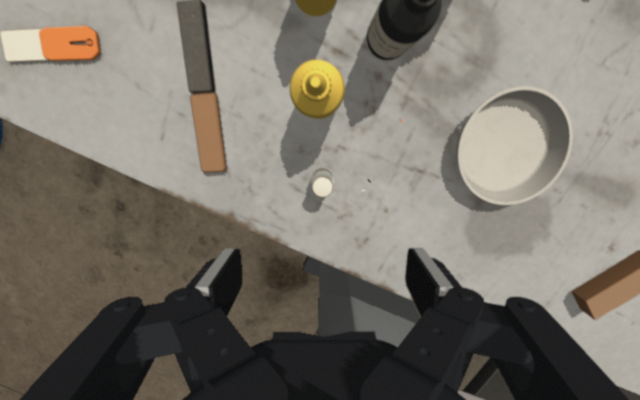

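The jar's cap is at (322,187), which matches the prediction, and the tray rim is centred near (516,149). I'm descending on the jar.

```bash

python3 -m inch '[{"claw":1,"travel":[-0.018,-0.004,-0.25],"turn":0},{"claw":1,"travel":[-0.018,-0.004,-0.5],"turn":0},{"claw":1,"travel":[-0.018,-0.004,-0.7],"turn":0},{"claw":1,"travel":[-0.018,-0.004,-0.7],"turn":0}]' 40
python3 -m inch '[{"claw":0.4,"travel":[0,0,-0.1],"turn":0},{"claw":0.4,"travel":[0,0,-0.2],"turn":0},{"claw":0.2,"travel":[0,0,-0.3],"turn":0},{"claw":0.2,"travel":[0,0,-0.37],"turn":0},{"claw":0.2,"travel":[0,0,-0.37],"turn":0}]'
python3 -m inch '[{"claw":-1,"travel":[0,0,0],"turn":0},{"claw":-1,"travel":[0,0,0],"turn":0},{"claw":-1,"travel":[0,0,0],"turn":0},{"claw":-1,"travel":[0,0,0],"turn":0},{"claw":-1,"travel":[0,0,0],"turn":0}]' 35
```

```text
clock: 3.05
position: [0.4089, 0.3424, 0.1055]
ee_rot: [0.003, 0.975, 0.222, -0.006]
contact_force: [0.1, -0.9, 0.3]
width: 0.0855
gripper_force: 0.0
clock: 3.55
position: [0.4128, 0.3461, 0.0369]
ee_rot: [0.001, 0.975, 0.223, -0.0]
contact_force: [-0.0, -0.5, 0.4]
width: 0.0511
gripper_force: 0.0
clock: 4.05
position: [0.4136, 0.3478, 0.0384]
ee_rot: [0.0, 0.975, 0.224, 0.002]
contact_force: [0.9, -2.9, 7.1]
width: 0.0272
gripper_force: 34.5
```

```bash

python3 -m inch '[{"claw":-1,"travel":[0,0,0.15],"turn":0},{"claw":-1,"travel":[0,0,0.35],"turn":0},{"claw":-1,"travel":[0,0,0.5],"turn":0},{"claw":-1,"travel":[0,0,0.5],"turn":0}]'
python3 -m inch '[{"claw":-1,"travel":[0.18,-0.247,0],"turn":0},{"claw":-1,"travel":[0.36,-0.494,0],"turn":0},{"claw":-1,"travel":[0.54,-0.74,0],"turn":0},{"claw":-1,"travel":[0.717,-0.987,0],"turn":0},{"claw":-1,"travel":[0.717,-0.987,0],"turn":0}]'
python3 -m inch '[{"claw":-1,"travel":[0,0,0],"turn":0},{"claw":-1,"travel":[0,0,0],"turn":0}]'
python3 - <<'E'
from h import *
st,_=snap('wrist','w2.png');print(st['position'])
E
```

```text
clock: 4.45
position: [0.4147, 0.3495, 0.1416]
ee_rot: [-0.002, 0.975, 0.224, 0.005]
contact_force: [0.3, -0.1, -1.6]
width: 0.0271
gripper_force: 35.0
clock: 4.95
position: [0.5561, 0.1481, 0.1359]
ee_rot: [0.0, 0.975, 0.223, -0.0]
contact_force: [0.4, 0.1, -0.5]
width: 0.0268
gripper_force: 35.0
clock: 5.15
position: [0.5551, 0.1493, 0.1356]
ee_rot: [-0.0, 0.975, 0.222, -0.001]
contact_force: [-0.6, 0.6, -0.9]
width: 0.027
gripper_force: 35.0
[0.55506867 0.14932312 0.13561243]
```

View pics/w2.png

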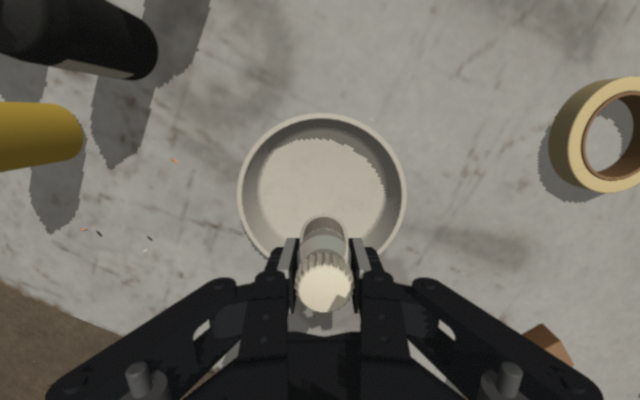

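The jar is held upright, above the tray (rim centre about (321,190)). I'm lowering it in.

```bash

python3 -m inch '[{"claw":-1,"travel":[0.01,0.005,-0.15],"turn":0},{"claw":-1,"travel":[0.01,0.005,-0.3],"turn":0},{"claw":-1,"travel":[0.01,0.005,-0.4],"turn":0},{"claw":-1,"travel":[0.01,0.005,-0.45],"turn":0},{"claw":-1,"travel":[0.01,0.005,-0.45],"turn":0}]'
python3 -m inch '[{"claw":-1,"travel":[0,0,-0.01],"turn":0},{"claw":-1,"travel":[0,0,-0.02],"turn":0},{"claw":-1,"travel":[0,0,-0.02],"turn":0}]'
```

```text
clock: 5.7
position: [0.5554, 0.1522, 0.045]
ee_rot: [-0.0, 0.975, 0.224, -0.002]
contact_force: [-0.2, -0.5, 0.5]
width: 0.0271
gripper_force: 35.0
clock: 6.0
position: [0.5578, 0.1514, 0.0431]
ee_rot: [0.0, 0.975, 0.224, 0.001]
contact_force: [-0.6, 0.0, -0.9]
width: 0.0269
gripper_force: 35.0
```

```bash

python3 -m inch '[{"claw":-1,"travel":[0,0,-0.005],"turn":0},{"claw":-1,"travel":[0,0,-0.01],"turn":0},{"claw":-1,"travel":[0,0,-0.01],"turn":0}]'
```

```text
clock: 6.3
position: [0.5578, 0.1512, 0.0413]
ee_rot: [0.0, 0.975, 0.223, 0.001]
contact_force: [-0.7, 0.9, 4.2]
width: 0.0271
gripper_force: 35.4
```

```bash

python3 -m inch '[{"claw":-0.1,"travel":[0,0,0],"turn":0},{"claw":0,"travel":[0,0,0],"turn":0},{"claw":0,"travel":[0,0,0.2],"turn":0},{"claw":0,"travel":[0,0,0.45],"turn":0},{"claw":0,"travel":[0,0,0.7],"turn":0}]'
python3 -m inch '[{"claw":0,"travel":[0,-0.1,0.3],"turn":0},{"claw":0,"travel":[0.05,-0.3,0.3],"turn":-0.04},{"claw":0,"travel":[0.1,-0.55,0.3],"turn":-0.08},{"claw":0,"travel":[0.1,-0.8,0.3],"turn":-0.115},{"claw":0,"travel":[0.1,-0.85,0.3],"turn":-0.115}]'
python3 -m inch '[{"claw":0,"travel":[0,-0.25,0],"turn":0},{"claw":0,"travel":[0.05,-0.5,0],"turn":0},{"claw":0,"travel":[0.1,-0.75,0],"turn":0},{"claw":0,"travel":[0.1,-0.85,0],"turn":0},{"claw":0,"travel":[0.1,-0.85,0],"turn":0}]'
python3 -m inch '[{"claw":0,"travel":[0,-0.25,0],"turn":0},{"claw":0,"travel":[0,-0.5,0],"turn":0},{"claw":0,"travel":[0,-0.65,0],"turn":0},{"claw":0,"travel":[0,-0.65,0],"turn":0}]'
python3 - <<'E'
from h import *
st,_=snap('wrist','w3.png');print(st['position'])
for n,P in dict(jaw=[ 0.6861,-0.3505,0.008],end=[0.49,-0.3682,0.006],shank=[ 0.6065,-0.3573,0.007],cup=[.4296,-.3815,.075],b=[.4651,-.134,.03]).items(): print(n,w2px('wrist',P,st))
E
```

```text
clock: 6.8
position: [0.5567, 0.151, 0.1811]
ee_rot: [-0.0, 0.975, 0.223, -0.001]
contact_force: [0.6, 0.5, 0.8]
width: 0.0425
gripper_force: 0.0
clock: 7.3
position: [0.5774, -0.0237, 0.2402]
ee_rot: [0.001, 0.999, 0.042, -0.0]
contact_force: [0.3, 0.3, -0.3]
width: 0.0423
gripper_force: 0.0
clock: 7.8
position: [0.5974, -0.1919, 0.2393]
ee_rot: [0.0, 0.999, 0.043, -0.0]
contact_force: [0.2, 0.5, -0.3]
width: 0.0427
gripper_force: 0.0
clock: 8.2
position: [0.5972, -0.3214, 0.2394]
ee_rot: [0.0, 0.999, 0.043, -0.0]
contact_force: [-1.4, -0.3, -0.5]
width: 0.0425
gripper_force: 0.0
[ 0.59718894 -0.32144476  0.23935957]
jaw [353.45073428 106.85525703]
end [349.45688383 254.19601705]
shank [351.44435328 172.12914949]
cup [359.34784149 324.40441098]
b [175.63866694 264.76118822]
```

View pics/w3.png

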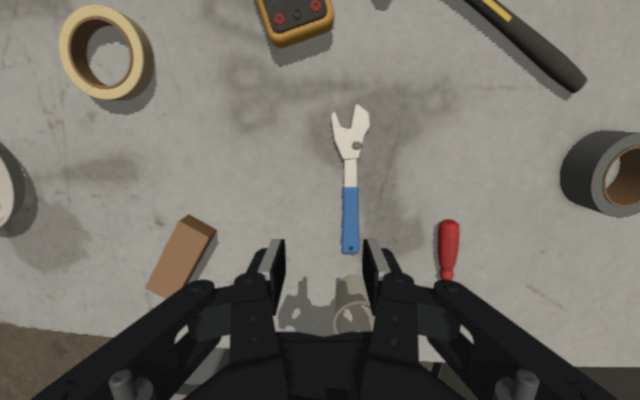

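```bash
cat > fitb.py <<'E'
from h import *
from scipy.optimize import minimize
class S(dict):pass
st={'position':[ 0.59718894,-0.32144476,0.23935957],'ee_rot':get_state()['ee_rot']}
def box(x,y,a,l,w,h):
    c,s=np.cos(a),np.sin(a);return [[x+c*i*l/2-s*j*w/2,y+s*i*l/2+c*j*w/2,k] for i in(-1,1) for j in(-1,1) for k in(0,h)]
def run(name,f,roi,s=None):
    im=cv2.imread('pics/'+f);x0,y0,x1,y1=roi
    hsv=cv2.cvtColor(im,cv2.COLOR_BGR2HSV)[y0:y1,x0:x1]
    m=((hsv[...,1]>75)&((hsv[...,0]<20))).astype(np.uint8)
    n,l,stt,_=cv2.connectedComponentsWithStats(m);m=(l==1+stt[1:,4].argmax())
    m=cv2.morphologyEx(m.astype(np.uint8),cv2.MORPH_CLOSE,np.ones((3,3)))
    M=cv2.resize(m*1.,None,fx=6,fy=6,interpolation=cv2.INTER_LINEAR)>.5
    def cost(p):
        pts=np.array([(w2px(name,P,s)-[x0,y0]+.5)*6-.5 for P in box(p[0],p[1],p[2],.12,.045,.03)])
        q=np.zeros(M.shape,np.uint8);cv2.fillConvexPoly(q,cv2.convexHull(np.round(pts*16).astype(np.int32)),1,shift=4)
        return 1-(M&(q>0)).sum()/(M|(q>0)).sum()
    r=minimize(cost,[.465,-.134,-.48],method='Nelder-Mead',options=dict(initial_simplex=[[.465,-.134,-.48],[.47,-.134,-.48],[.465,-.139,-.48],[.465,-.134,-.40]],maxiter=300))
    print(name,r.x[:2].round(4),np.degrees(r.x[2]).round(2),'err',round(r.fun,3),m.sum())
run('top','top0.png',(335,205,380,265));
run('wrist','w3.png',(135,205,225,310),st)
for uv in[(350.5,188),(351.5,253)]: print(px2w('wrist',uv,.01,st))
E
python3 fitb.py
```

```text
top [ 0.4649 -0.1334] -27.45 err 0.045 435
wrist [ 0.4644 -0.1322] -28.58 err 0.103 2872
[ 0.58628451 -0.35757544  0.01      ]
[ 0.49415125 -0.36979319  0.01      ]
```

w3: the wrench shank is at (350,173) and its handle end at (351,254), both agreeing with the top view. Block fit: (0.465,-0.133), yaw -28°. I'm descending on the shank.

```bash

python3 -m inch '[{"claw":-0.2,"travel":[0.031,-0.178,-0.2],"turn":0.007},{"claw":-0.2,"travel":[0.031,-0.178,-0.45],"turn":0.007},{"claw":-0.2,"travel":[0.031,-0.178,-0.7],"turn":0.007},{"claw":-0.2,"travel":[0.031,-0.178,-0.85],"turn":0.007},{"claw":-0.2,"travel":[0.031,-0.178,-0.85],"turn":0.007}]'
python3 -m inch '[{"claw":-0.2,"travel":[0,0,0],"turn":0},{"claw":-0.2,"travel":[0,0,0],"turn":0}]'
python3 - <<'E'
from h import *
st,_=snap('wrist','w4.png');print(st['position'])
E
```

```text
clock: 8.75
position: [0.6004, -0.3491, 0.0645]
ee_rot: [-0.005, 0.998, 0.057, -0.005]
contact_force: [-1.3, 0.6, -0.3]
width: 0.0341
gripper_force: 0.0
clock: 8.95
position: [0.6055, -0.3544, 0.0734]
ee_rot: [0.001, 0.998, 0.056, 0.002]
contact_force: [0.3, 0.4, 0.3]
width: 0.034
gripper_force: 0.0
[ 0.60549139 -0.35435256  0.07339215]
```

View pics/w4.png

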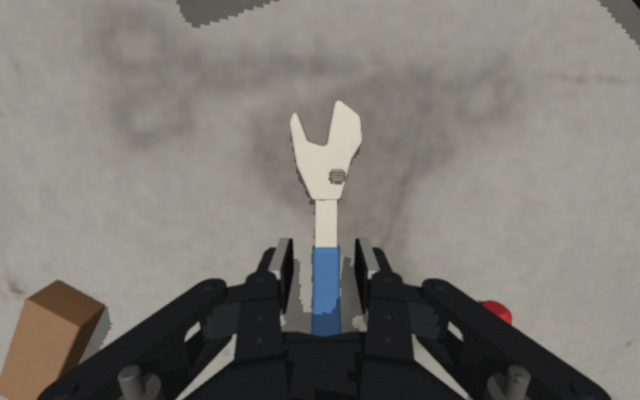

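```bash
python3 - <<'E'
from h import *
st=get_state();print(st['position'],st['ee_rot'])
for uv in[(326.5,200),(326,248),(326,290),(336,110)]: print(px2w('wrist',uv,.009,st).round(4))
E
```

```text
[ 0.60544678 -0.35469471  0.07361728] [0.00169216 0.9984176  0.05616525 0.00221447]
[ 0.6235 -0.3556  0.009 ]
[ 0.587  -0.3595  0.009 ]
[ 0.5517 -0.3636  0.009 ]
[ 0.6836 -0.3547  0.009 ]
```

```bash

python3 -m inch '[{"claw":-0.2,"travel":[0,-0.01,-0.1],"turn":0},{"claw":-0.2,"travel":[0,-0.01,-0.2],"turn":0},{"claw":-0.2,"travel":[0,-0.01,-0.2],"turn":0},{"claw":-0.2,"travel":[0,-0.01,-0.2],"turn":0}]'
```

```text
clock: 9.4
position: [0.6043, -0.3567, 0.0321]
ee_rot: [0.001, 0.998, 0.056, 0.001]
contact_force: [0.0, -0.5, 1.0]
width: 0.034
gripper_force: 0.0
```

```bash

python3 -m inch '[{"claw":-0.2,"travel":[0,0,-0.025],"turn":0},{"claw":-0.2,"travel":[0,0,-0.045],"turn":0},{"claw":-0.2,"travel":[0,0,-0.045],"turn":0}]'
python3 -m inch '[{"claw":-1,"travel":[0,0,0],"turn":0},{"claw":-1,"travel":[0,0,0],"turn":0},{"claw":-1,"travel":[0,0,0],"turn":0},{"claw":-1,"travel":[0,0,0],"turn":0}]' 70
```

```text
clock: 9.7
position: [0.6034, -0.3563, 0.0214]
ee_rot: [-0.0, 0.998, 0.056, -0.0]
contact_force: [0.4, -0.5, 0.1]
width: 0.034
gripper_force: 0.0
clock: 10.1
position: [0.6037, -0.3565, 0.0218]
ee_rot: [0.0, 0.998, 0.056, 0.0]
contact_force: [-1.1, 1.2, 3.3]
width: 0.0157
gripper_force: 69.0
```

```bash

python3 -m inch '[{"claw":-1,"travel":[0,0,0.1],"turn":0},{"claw":-1,"travel":[0,0,0.25],"turn":0},{"claw":-1,"travel":[0,0,0.45],"turn":0},{"claw":-1,"travel":[0,0,0.5],"turn":0},{"claw":-1,"travel":[0,0,0.5],"turn":0}]'
python3 -m inch '[{"claw":-1,"travel":[-0.1,0.17,0],"turn":-0.04},{"claw":-1,"travel":[-0.22,0.37,0],"turn":-0.08},{"claw":-1,"travel":[-0.34,0.58,0],"turn":-0.12},{"claw":-1,"travel":[-0.46,0.79,0],"turn":-0.16},{"claw":-1,"travel":[-0.57,0.98,0],"turn":-0.191}]'
python3 -m inch '[{"claw":-1,"travel":[-0.05,0.1,0],"turn":0},{"claw":-1,"travel":[-0.05,0.1,0],"turn":0},{"claw":-1,"travel":[-0.05,0.1,0],"turn":0},{"claw":-1,"travel":[-0.05,0.1,0],"turn":0}]'
python3 - <<'E'
from h import *
st,_=snap('wrist','w5.png');print(st['position'],st['ee_rot'],st['contact_force'])
for P in box if 0 else []: pass
E
```

```text
clock: 10.6
position: [0.6044, -0.3571, 0.1229]
ee_rot: [0.001, 0.998, 0.056, 0.002]
contact_force: [-0.2, 1.1, -2.9]
width: 0.0154
gripper_force: 68.7
clock: 11.1
position: [0.4863, -0.1577, 0.1187]
ee_rot: [-0.001, 0.97, -0.244, -0.003]
contact_force: [0.3, 0.7, -2.3]
width: 0.0155
gripper_force: 68.8
clock: 11.5
position: [0.4801, -0.1412, 0.1206]
ee_rot: [0.0, 0.97, -0.242, -0.0]
contact_force: [-0.0, 0.2, -1.9]
width: 0.0154
gripper_force: 68.8
[ 0.48011976 -0.14124531  0.12056249] [ 2.12551511e-04  9.70273115e-01 -2.42012456e-01 -8.70478767e-05] [-0.0450572   0.1995581  -1.94775846]
```

View pics/w5.png

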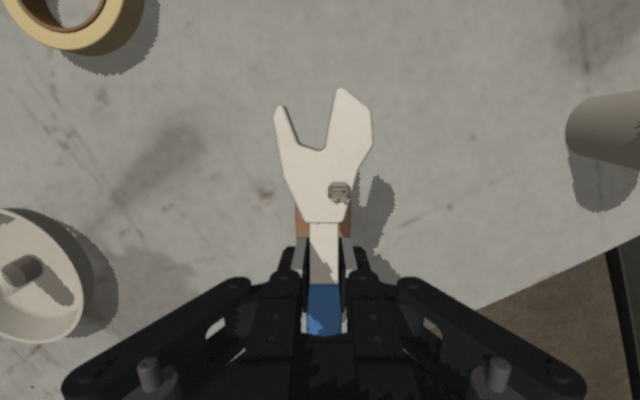

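w5: the wrench is held level over the block. Brown shows evenly on both sides of the shank at (302,222) and (348,222). I'm lowering it.

```bash

python3 -m inch '[{"claw":-1,"travel":[-0.006,0.004,-0.1],"turn":0},{"claw":-1,"travel":[-0.006,0.004,-0.2],"turn":0},{"claw":-1,"travel":[-0.006,0.004,-0.28],"turn":0},{"claw":-1,"travel":[-0.006,0.004,-0.31],"turn":0},{"claw":-1,"travel":[-0.006,0.004,-0.31],"turn":0}]'
python3 -m inch '[{"claw":-1,"travel":[0,0,-0.01],"turn":0},{"claw":-1,"travel":[0,0,-0.02],"turn":0},{"claw":-1,"travel":[0,0,-0.02],"turn":0},{"claw":-1,"travel":[0,0,-0.02],"turn":0}]'
python3 - <<'E'
from h import *
im=imaging.get_image('top');cv2.imwrite('pics/top1.png',im[:,:,::-1])
u=w2px('top',[.5573,.1504,.063]);print(u);u=u.round().astype(int);print(im[u[1]-5:u[1]+6,u[0]-6:u[0]+7].min(2))
E
```

```text
clock: 12.05
position: [0.4782, -0.1401, 0.0583]
ee_rot: [-0.0, 0.97, -0.242, -0.001]
contact_force: [0.6, -0.8, -2.4]
width: 0.0155
gripper_force: 68.8
clock: 12.45
position: [0.4786, -0.1397, 0.0557]
ee_rot: [0.0, 0.97, -0.242, 0.0]
contact_force: [0.2, 0.7, -2.1]
width: 0.0153
gripper_force: 68.8
[276.73674917 207.10116336]
[[137 136 138 137 137 138 139 138 138 138 137 138 137]
 [137 138 138 129 125 130 124 125 133 138 138 138 137]
 [138 137 138 136 137 142 136 120 122 135 138 138 139]
 [136 138 129 140 151 152 150 139 116 127 138 138 137]
 [136 138 131 141 151 151 151 150 115 104 124 135 137]
 [138 138 129 139 148 150 147 147 113  80 110 131 136]
 [138 137 112 126 144 146 146 144 103  75  91 122 135]
 [138 138 116 100 118 138 129 110  84  68  73 117 135]
 [139 138 133 101  86  99  87  70  67  60  73 118 135]
 [138 139 138 112  84  69  58  61  59  68  81 120 136]
 [137 138 138 110  87  79  76  74  74  81  84 119 136]]
```

```bash

python3 -m inch '[{"claw":-1,"travel":[0,0,-0.006],"turn":0},{"claw":-1,"travel":[0,0,-0.01],"turn":0},{"claw":-1,"travel":[0,0,-0.01],"turn":0}]'
python3 -m inch '[{"claw":-1,"travel":[0,0,-0.005],"turn":0},{"claw":-1,"travel":[0,0,-0.008],"turn":0},{"claw":-1,"travel":[0,0,-0.008],"turn":0}]'
```

```text
clock: 12.8
position: [0.4782, -0.1395, 0.0532]
ee_rot: [0.0, 0.97, -0.242, -0.0]
contact_force: [0.0, 0.0, -2.1]
width: 0.0153
gripper_force: 68.8
clock: 13.1
position: [0.4783, -0.1396, 0.0518]
ee_rot: [0.0, 0.97, -0.242, -0.0]
contact_force: [0.2, 0.4, -0.1]
width: 0.0155
gripper_force: 69.0
```

```bash

python3 -m inch '[{"claw":-1,"travel":[0,-0.003,-0.004],"turn":0},{"claw":-1,"travel":[0,-0.003,-0.004],"turn":0}]'
python3 -m inch '[{"claw":-0.5,"travel":[0,0,0],"turn":0},{"claw":-0.3,"travel":[0,0,0],"turn":0},{"claw":-0.2,"travel":[0,0,0],"turn":0},{"claw":-0.2,"travel":[0,0,0.1],"turn":0},{"claw":-0.2,"travel":[0,0,0.3],"turn":0}]'
python3 -m inch '[{"claw":-0.2,"travel":[0,0,0.2],"turn":0},{"claw":0.2,"travel":[0,0,0.45],"turn":0},{"claw":1,"travel":[0,0,0.7],"turn":0},{"claw":1,"travel":[0,0,0.7],"turn":0},{"claw":1,"travel":[0,0,0.7],"turn":0}]'
python3 - <<'E'
from h import *
st,_=snap('wrist','w6.png');print(st['position'],st['ee_rot'])
for a in(-.099,-.06,0,.033,.06,.099): print(a,w2px('wrist',[.4647+a*.883,-.133-a*.469,.042],st).round(1))
E
```

```text
clock: 13.3
position: [0.4783, -0.1396, 0.0517]
ee_rot: [-0.0, 0.97, -0.242, -0.0]
contact_force: [-1.5, 2.7, 7.3]
width: 0.0157
gripper_force: 69.9
clock: 13.8
position: [0.4761, -0.1393, 0.1089]
ee_rot: [-0.001, 0.97, -0.242, -0.004]
contact_force: [-0.6, -0.5, 0.2]
width: 0.034
gripper_force: 0.0
clock: 14.3
position: [0.4788, -0.1405, 0.2521]
ee_rot: [0.0, 0.97, -0.242, 0.001]
contact_force: [-0.7, -0.1, -0.0]
width: 0.0849
gripper_force: 0.0
[ 0.4787855  -0.14047442  0.2520543 ] [ 3.53522818e-04  9.70302574e-01 -2.41889562e-01  1.49282235e-03]
-0.099 [323.1 266. ]
-0.06 [323.1 239. ]
0 [323.1 194.1]
0.033 [323.1 167.4]
0.06 [323.1 144.6]
0.099 [323.1 109.8]
```

View pics/w6.png

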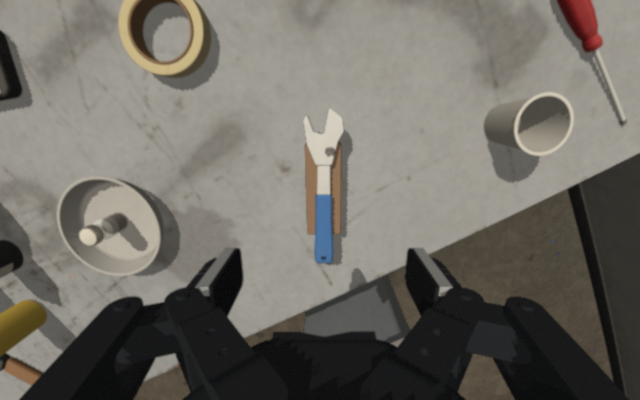

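w6: the wrench lies along the block from (325,109) to (323,264), against predicted ends of 110 and 266. It is centred, and the jar stands in the tray. I'm going to the bottle with a turn to yaw 127°.

```bash

for i in 1 2 3; do python3 -m inch '[{"claw":1,"travel":[0.04,0.16,0.02],"turn":0.047},{"claw":1,"travel":[0.08,0.32,0.03],"turn":0.094},{"claw":1,"travel":[0.12,0.48,0.04],"turn":0.141},{"claw":1,"travel":[0.16,0.64,0.05],"turn":0.188},{"claw":1,"travel":[0.2,0.81,0.05],"turn":0.235}]'; done
python3 -m inch '[{"claw":1,"travel":[0,0,0],"turn":0.047},{"claw":1,"travel":[0,0,0],"turn":0.094},{"claw":1,"travel":[0,0,0],"turn":0.141},{"claw":1,"travel":[0,0,0],"turn":0.156},{"claw":1,"travel":[0,0,0],"turn":0.156}]'
python3 - <<'E'
from h import *
st,_=snap('wrist','w7.png');print(st['position'],st['ee_rot'],st['qpos'].round(2))
for P in[[.5985,.346,.15],[.5985,.346,0],[.6856,.3244,.15],[.6013,.4434,.15],[.5028,.3903,.15]]: print(w2px('wrist',P,st).round(1))
E
```

```text
clock: 14.85
position: [0.5175, 0.0229, 0.2586]
ee_rot: [-0.0, 0.992, 0.127, -0.002]
contact_force: [0.8, 0.2, -0.3]
width: 0.0854
gripper_force: 0.0
clock: 15.35
position: [0.5576, 0.1848, 0.2683]
ee_rot: [-0.0, 0.879, 0.477, -0.002]
contact_force: [-0.0, 0.1, -0.5]
width: 0.0858
gripper_force: 0.0
clock: 15.85
position: [0.5979, 0.3466, 0.2779]
ee_rot: [-0.001, 0.648, 0.762, -0.002]
contact_force: [-0.3, 0.1, -0.2]
width: 0.0856
gripper_force: 0.0
clock: 16.35
position: [0.5975, 0.3455, 0.2777]
ee_rot: [-0.002, 0.446, 0.895, -0.002]
contact_force: [0.3, 0.8, 0.3]
width: 0.0855
gripper_force: 0.0
[0.59753112 0.34548293 0.2777037 ] [-0.00166115  0.44635166  0.8948537  -0.00207269] [ 0.42  0.45  1.18 -0.    1.52 -0.22]
[326.  199.5]
[325.6 170.9]
[382.1 266.3]
[397.1 114.4]
[267.3  93.5]
```

View pics/w7.png

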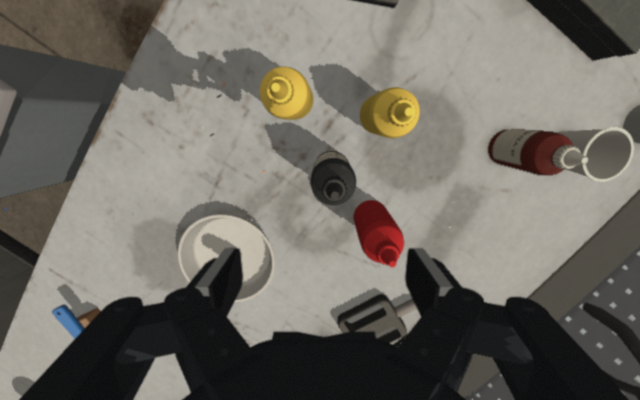

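```bash
python3 - <<'E'
from h import *
st=get_state()
for n,uv in dict(black=(335,188),red=(389,261),yL=(402,112),y2=(276,89)).items(): print(n,[px2w('wrist',uv,z,st).round(4)[:2].tolist() for z in(.15,.14)])
im=cv2.imread('pics/w7.png');cv2.imwrite('pics/c7.png',np.hstack([cv2.resize(im[130:230,290:390],None,fx=4,fy=4,interpolation=cv2.INTER_CUBIC),cv2.resize(cv2.imread('pics/top1.png')[165:215,200:250],None,fx=8,fy=8,interpolation=cv2.INTER_CUBIC)]))
E
```

```text
black [[0.5988, 0.3597], [0.6006, 0.358]]
red [[0.6877, 0.3329], [0.6931, 0.3301]]
yL [[0.6038, 0.4476], [0.6057, 0.4494]]
y2 [[0.5069, 0.3978], [0.5049, 0.3976]]
```

View pics/c7.png

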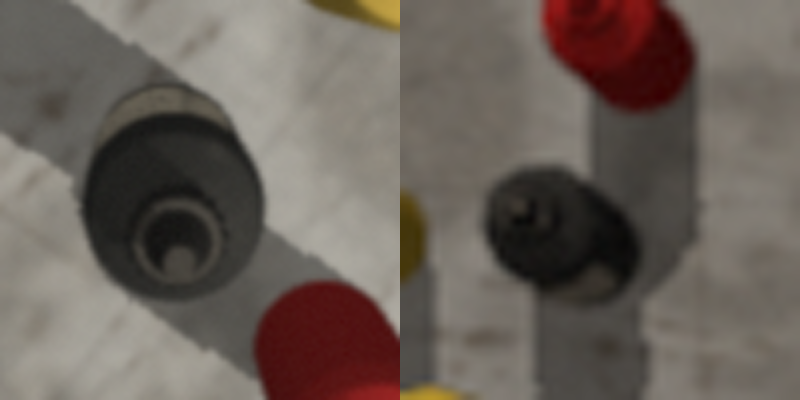

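```bash
python3 - <<'E'
from h import *
st=get_state()
print(px2w('wrist',(334.9,194.2),.15,st),px2w('wrist',(333.4,181.),.118,st))
print(px2w('top',(215.2,191.2),.15),px2w('top',(217,193.3),.118))
for P in ([.5988,.3525],[.597,.353]):print([w2px('wrist',P+[z],st).round(1).tolist() for z in(.15,.118,0)],[w2px('top',P+[z],st).round(1).tolist() for z in(.15,.118,0)])
E
```

```text
[0.60233481 0.35496869 0.15      ] [0.59859568 0.359116   0.118     ]
[0.59843493 0.34932061 0.15      ] [0.5958822  0.35004443 0.118     ]
[[330.3, 194.0], [329.7, 186.1], [328.3, 167.3]] [[214.3, 191.1], [216.3, 192.4], [223.3, 197.0]]
[[329.0, 192.5], [328.6, 184.7], [327.5, 166.3]] [[214.1, 191.6], [216.1, 193.0], [223.1, 197.5]]
```

c7: the bottle's tip is at wrist (335,194), and the two views average to (0.5985, 0.353). I'm descending with the fingers clear of the red and yellow bottles.

```bash

python3 -m inch '[{"claw":1,"travel":[0.005,0.037,-0.15],"turn":0},{"claw":1,"travel":[0.005,0.037,-0.35],"turn":0},{"claw":1,"travel":[0.005,0.037,-0.55],"turn":0},{"claw":1,"travel":[0.005,0.037,-0.7],"turn":0},{"claw":1,"travel":[0.005,0.037,-0.7],"turn":0}]' 
python3 -m inch '[{"claw":1,"travel":[0,0,-0.1],"turn":0},{"claw":1,"travel":[0,0,-0.16],"turn":0},{"claw":1,"travel":[0,0,-0.16],"turn":0},{"claw":1,"travel":[0,0,-0.16],"turn":0}]' 
python3 -m inch '[{"claw":-0.4,"travel":[0,0,0],"turn":0},{"claw":-1,"travel":[0,0,0],"turn":0},{"claw":-1,"travel":[0,0,0],"turn":0},{"claw":-1,"travel":[0,0,0],"turn":0},{"claw":-1,"travel":[0,0,0],"turn":0}]' 45
```

```text
clock: 16.9
position: [0.5956, 0.3514, 0.1343]
ee_rot: [-0.004, 0.447, 0.895, -0.005]
contact_force: [-0.0, -0.4, 0.1]
width: 0.0855
gripper_force: 0.0
clock: 17.3
position: [0.5998, 0.3534, 0.1098]
ee_rot: [0.0, 0.446, 0.895, 0.0]
contact_force: [0.6, -0.0, 0.2]
width: 0.0852
gripper_force: 0.0
clock: 17.8
position: [0.6002, 0.3537, 0.1104]
ee_rot: [0.001, 0.446, 0.895, 0.001]
contact_force: [0.9, -0.0, 5.2]
width: 0.0508
gripper_force: 46.6
```

```bash

python3 -m inch '[{"claw":-1,"travel":[0,0,0.1],"turn":0},{"claw":-1,"travel":[0,0,0.25],"turn":0},{"claw":-1,"travel":[0,0,0.4],"turn":0},{"claw":-1,"travel":[0,0,0.55],"turn":0},{"claw":-1,"travel":[0,0,0.65],"turn":0}]' 
for i in 1 2; do python3 -m inch '[{"claw":-1,"travel":[-0.036,-0.14,0],"turn":0},{"claw":-1,"travel":[-0.082,-0.32,0],"turn":0},{"claw":-1,"travel":[-0.134,-0.52,0],"turn":0},{"claw":-1,"travel":[-0.185,-0.72,0],"turn":0},{"claw":-1,"travel":[-0.223,-0.863,0],"turn":0}]'; done
python3 -m inch '[{"claw":-1,"travel":[0,0,-0.1],"turn":0},{"claw":-1,"travel":[0,0,-0.3],"turn":0},{"claw":-1,"travel":[0,0,-0.5],"turn":0},{"claw":-1,"travel":[0,0,-0.55],"turn":0},{"claw":-1,"travel":[0,0,-0.55],"turn":0}]'
python3 -m inch '[{"claw":-1,"travel":[0,0,0],"turn":0},{"claw":-1,"travel":[0,0,0],"turn":0}]'
python3 - <<'E'
from h import *
im=imaging.get_image('top');cv2.imwrite('pics/top2.png',im[:,:,::-1]);st,_=snap('wrist','w8.png');print(st['position'],st['contact_force'])
E
```

```text
clock: 18.3
position: [0.5993, 0.3532, 0.2403]
ee_rot: [0.0, 0.446, 0.895, 0.0]
contact_force: [0.1, -0.1, -2.9]
width: 0.0509
gripper_force: 47.4
clock: 18.8
position: [0.5528, 0.1781, 0.2378]
ee_rot: [-0.001, 0.447, 0.895, -0.001]
contact_force: [0.0, -0.7, -2.3]
width: 0.0511
gripper_force: 47.9
clock: 19.3
position: [0.5083, 0.0059, 0.238]
ee_rot: [-0.001, 0.447, 0.895, -0.001]
contact_force: [0.5, -0.1, -2.4]
width: 0.0508
gripper_force: 47.9
clock: 19.8
position: [0.5084, 0.0082, 0.1272]
ee_rot: [-0.003, 0.446, 0.895, -0.001]
contact_force: [1.4, -0.3, -1.9]
width: 0.0509
gripper_force: 47.9
clock: 20.0
position: [0.5117, 0.0079, 0.1308]
ee_rot: [0.002, 0.446, 0.895, 0.001]
contact_force: [-0.1, 0.3, -2.7]
width: 0.0511
gripper_force: 47.9
[0.51156085 0.0079683  0.13078355] [-0.26761727 -0.53375064 -2.98706211]
```

```bash

python3 -m inch '[{"claw":-1,"travel":[0,0,-0.04],"turn":0},{"claw":-1,"travel":[0,0,-0.08],"turn":0},{"claw":-1,"travel":[0,0,-0.095],"turn":0},{"claw":-1,"travel":[0,0,-0.095],"turn":0}]'
python3 -m inch '[{"claw":-1,"travel":[0,0,-0.006],"turn":0},{"claw":-1,"travel":[0,0,-0.01],"turn":0},{"claw":-1,"travel":[0,0,-0.01],"turn":0}]'
```

```text
clock: 20.5
position: [0.5099, 0.0079, 0.1103]
ee_rot: [-0.0, 0.446, 0.895, -0.0]
contact_force: [-1.2, 0.5, 4.2]
width: 0.0508
gripper_force: 48.4
clock: 20.8
position: [0.5101, 0.0078, 0.1101]
ee_rot: [0.0, 0.446, 0.895, -0.0]
contact_force: [-3.8, 0.2, 16.2]
width: 0.0509
gripper_force: 49.6
```

```bash

python3 -m inch '[{"claw":-1,"travel":[0,0,0.007],"turn":0},{"claw":0.6,"travel":[0,0,0.007],"turn":0},{"claw":1,"travel":[0,0,0.007],"turn":0},{"claw":1,"travel":[0,0,0.007],"turn":0},{"claw":1,"travel":[0,0,0.007],"turn":0}]'
python3 -m inch '[{"claw":1,"travel":[0,0,0.15],"turn":0},{"claw":1,"travel":[0,0,0.35],"turn":0},{"claw":1,"travel":[0,0,0.55],"turn":0},{"claw":1,"travel":[0,0,0.7],"turn":0},{"claw":1,"travel":[0,0,0.7],"turn":0}]'
python3 -m inch '[{"claw":1,"travel":[0,-0.2,0],"turn":0},{"claw":1,"travel":[-0.05,-0.45,0],"turn":0},{"claw":1,"travel":[-0.1,-0.7,0],"turn":0},{"claw":1,"travel":[-0.2,-0.9,0],"turn":0},{"claw":1,"travel":[-0.2,-0.97,0],"turn":0}]'
python3 - <<'E'
from h import *
im=imaging.get_image('top');cv2.imwrite('pics/top3.png',im[:,:,::-1]);print(get_state()['position'])
P=[.511,.0087]
print([w2px('top',P+[z]).round(1).tolist() for z in(.15,.118,0)])
g=im.max(2).astype(int);print(g[150:215:1,312:318].min(1));
m=(im.max(2)<60);n,l,s,c=cv2.connectedComponentsWithStats(m[160:235,290:350].astype(np.uint8))
for i in range(1,n):
  if s[i,4]>20: print(s[i][:5]+[290,160,0,0,0],c[i]+[290,160])
E
```

```text
clock: 21.3
position: [0.5101, 0.008, 0.109]
ee_rot: [-0.0, 0.446, 0.895, -0.0]
contact_force: [-0.1, 0.4, 0.2]
width: 0.0851
gripper_force: 0.0
clock: 21.8
position: [0.5129, 0.0077, 0.2539]
ee_rot: [0.005, 0.446, 0.895, 0.002]
contact_force: [-0.5, -0.4, 0.6]
width: 0.0857
gripper_force: 0.0
clock: 22.3
position: [0.4676, -0.1891, 0.2481]
ee_rot: [-0.001, 0.448, 0.894, -0.001]
contact_force: [0.7, -0.3, 0.4]
width: 0.0855
gripper_force: 0.0
[ 0.46908996 -0.1898875   0.24819854]
[[316.9, 218.6], [316.9, 219.4], [317.1, 222.2]]
[106 107 108 111 114 119 125 129 130 131 133 134 134 135 134 133 134 135
 132 133 136 136 134 134 134 135 132 128 128 127 129 131 130 134 136 134
 132 124 127 130 131 131 132 132 130 129 129 132 129 128 127 127 122 115
 111 106 105 107 112 117 121 125 106  63  45]
[310 214  15  16 186] [316.98387097 221.22043011]
```

```bash
python3 - <<'E'
from h import *
st={'position':[0.4787855,-0.14047442,0.2520543],'ee_rot':[ 3.53522818e-04,9.70302574e-01,-2.41889562e-01,1.49282235e-03]}
print('cup',px2w('wrist',(544.5,124),.075,st),'roll',px2w('wrist',(164,35),.025,st))
st={'position':[ 0.59718894,-0.32144476,0.23935957],'ee_rot':[0,.999,.043,0]}
print('roll w3',px2w('wrist',(102,53),.025,st))
E
```

```text
cup [ 0.43035265 -0.3800272   0.075     ] roll [ 0.71115126 -0.05770559  0.025     ]
roll w3 [ 0.72115791 -0.06026126  0.025     ]
```

```bash

python3 -m inch '[{"claw":1,"travel":[-0.05,-0.2,0],"turn":0},{"claw":1,"travel":[-0.1,-0.45,0],"turn":0},{"claw":1,"travel":[-0.15,-0.7,-0.1],"turn":0},{"claw":1,"travel":[-0.19,-0.9,-0.2],"turn":0},{"claw":1,"travel":[-0.197,-0.958,-0.2],"turn":0}]'
python3 -m inch '[{"claw":1,"travel":[0,0,0],"turn":0},{"claw":1,"travel":[0,0,0],"turn":0},{"claw":1,"travel":[0,0,0],"turn":0}]'
python3 - <<'E'
from h import *
st,im=snap('wrist','w9.png');print(st['position'],st['ee_rot'])
for z,r in((.075,.033),(0,.025)):print(w2px('wrist',[.4296,-.3815,z],st).round(1))
E
```

```text
clock: 22.85
position: [0.4294, -0.3794, 0.2055]
ee_rot: [-0.003, 0.447, 0.894, 0.001]
contact_force: [0.3, 0.5, 0.8]
width: 0.0853
gripper_force: 0.0
clock: 23.15
position: [0.4316, -0.3758, 0.21]
ee_rot: [0.0, 0.445, 0.895, 0.0]
contact_force: [1.4, 0.5, -0.1]
width: 0.0856
gripper_force: 0.0
[ 0.43163955 -0.37576296  0.20997559] [3.85284510e-04 4.45428377e-01 8.95317406e-01 3.94214635e-04]
[318.7 200.4]
[319.6 183.1]
```

View pics/w9.png

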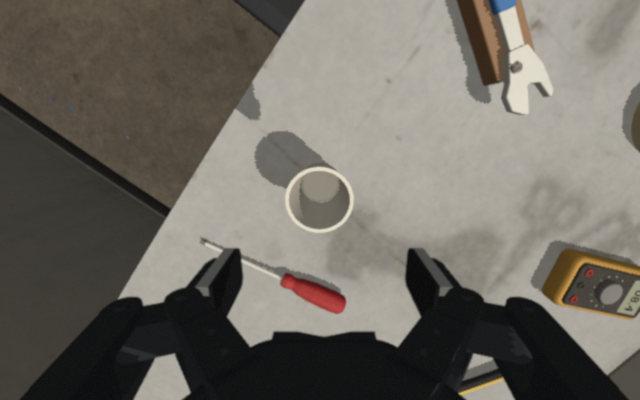

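w9: the cup's rim is centred at (319,200) as predicted, and the driver is clear at (310,292). I'm descending.

```bash

python3 -m inch '[{"claw":1,"travel":[-0.01,-0.02,-0.15],"turn":0},{"claw":1,"travel":[-0.01,-0.02,-0.3],"turn":0},{"claw":1,"travel":[-0.01,-0.02,-0.48],"turn":0},{"claw":1,"travel":[-0.01,-0.02,-0.48],"turn":0},{"claw":1,"travel":[-0.01,-0.02,-0.48],"turn":0}]'
python3 -m inch '[{"claw":1,"travel":[0,0,0],"turn":0},{"claw":1,"travel":[0,0,0],"turn":0},{"claw":1,"travel":[0,0,0],"turn":0}]'
```

```text
clock: 23.7
position: [0.4293, -0.3808, 0.114]
ee_rot: [0.0, 0.446, 0.895, 0.0]
contact_force: [-0.2, 0.2, 0.3]
width: 0.0855
gripper_force: 0.0
clock: 24.0
position: [0.4294, -0.3822, 0.1149]
ee_rot: [0.001, 0.446, 0.895, -0.001]
contact_force: [0.9, 0.4, 0.6]
width: 0.0856
gripper_force: 0.0
```

```bash

python3 -m inch '[{"claw":1,"travel":[0,0,-0.1],"turn":0},{"claw":1,"travel":[0,0,-0.2],"turn":0},{"claw":1,"travel":[0,0,-0.31],"turn":0},{"claw":1,"travel":[0,0,-0.31],"turn":0},{"claw":1,"travel":[0,0,-0.31],"turn":0}]'
python3 -m inch '[{"claw":-1,"travel":[0,0,0],"turn":0},{"claw":-1,"travel":[0,0,0],"turn":0},{"claw":-1,"travel":[0,0,0],"turn":0},{"claw":-1,"travel":[0,0,0],"turn":0}]' 25
```

```text
clock: 24.5
position: [0.4289, -0.3819, 0.0518]
ee_rot: [0.0, 0.446, 0.895, -0.0]
contact_force: [0.8, 0.2, 1.3]
width: 0.0855
gripper_force: 0.0
clock: 24.9
position: [0.4297, -0.3825, 0.0531]
ee_rot: [0.002, 0.446, 0.895, -0.001]
contact_force: [0.1, 0.2, 6.5]
width: 0.0644
gripper_force: 27.0
```

```bash

python3 -m inch '[{"claw":-1,"travel":[0,0,0.1],"turn":0},{"claw":-1,"travel":[0,0,0.25],"turn":0},{"claw":-1,"travel":[0,0,0.4],"turn":0},{"claw":-1,"travel":[0,0,0.55],"turn":0},{"claw":-1,"travel":[0,0,0.6],"turn":0}]' 
for i in 1 2; do python3 -m inch '[{"claw":-1,"travel":[0.08,0.15,0],"turn":0},{"claw":-1,"travel":[0.18,0.34,0],"turn":0},{"claw":-1,"travel":[0.28,0.54,0],"turn":0},{"claw":-1,"travel":[0.38,0.74,0],"turn":0},{"claw":-1,"travel":[0.462,0.893,0],"turn":0}]'; done
python3 -m inch '[{"claw":-1,"travel":[0,0,-0.1],"turn":0},{"claw":-1,"travel":[0,0,-0.25],"turn":0},{"claw":-1,"travel":[0,0,-0.4],"turn":0},{"claw":-1,"travel":[0,0,-0.5],"turn":0},{"claw":-1,"travel":[0,0,-0.5],"turn":0}]'
python3 -m inch '[{"claw":-1,"travel":[0,0,0],"turn":0},{"claw":-1,"travel":[0,0,0],"turn":0}]'
```

```text
clock: 25.4
position: [0.4299, -0.3829, 0.1748]
ee_rot: [0.003, 0.446, 0.895, -0.001]
contact_force: [-0.4, -1.2, -0.3]
width: 0.0644
gripper_force: 27.9
clock: 25.9
position: [0.5211, -0.2004, 0.1704]
ee_rot: [-0.001, 0.446, 0.895, 0.0]
contact_force: [0.0, 0.5, -0.3]
width: 0.0643
gripper_force: 28.0
clock: 26.4
position: [0.6137, -0.0218, 0.1702]
ee_rot: [-0.001, 0.446, 0.895, 0.0]
contact_force: [-0.8, 0.2, -0.6]
width: 0.0645
gripper_force: 28.0
clock: 26.9
position: [0.6103, -0.0238, 0.0672]
ee_rot: [-0.004, 0.446, 0.895, -0.001]
contact_force: [0.5, -0.4, -0.7]
width: 0.0642
gripper_force: 28.0
clock: 27.1
position: [0.6145, -0.0246, 0.0724]
ee_rot: [0.001, 0.446, 0.895, 0.0]
contact_force: [0.1, -0.3, -1.0]
width: 0.0642
gripper_force: 28.0
```

Right on (0.6145,-0.025), so I'm lowering it 19 mm.

```bash

python3 -m inch '[{"claw":-1,"travel":[0,0,-0.04],"turn":0},{"claw":-1,"travel":[0,0,-0.08],"turn":0},{"claw":-1,"travel":[0,0,-0.09],"turn":0},{"claw":-1,"travel":[0,0,-0.09],"turn":0}]'
python3 -m inch '[{"claw":-1,"travel":[0,0,-0.003],"turn":0},{"claw":-1,"travel":[0,0,-0.006],"turn":0},{"claw":-1,"travel":[0,0,-0.006],"turn":0}]'
```

```text
clock: 27.5
position: [0.6134, -0.0244, 0.0532]
ee_rot: [-0.0, 0.446, 0.895, -0.0]
contact_force: [-0.2, -0.2, -1.0]
width: 0.0642
gripper_force: 28.0
clock: 27.8
position: [0.6136, -0.0246, 0.0531]
ee_rot: [0.0, 0.446, 0.895, -0.0]
contact_force: [-1.1, 0.3, 5.2]
width: 0.0641
gripper_force: 28.2
```

```bash

python3 -m inch '[{"claw":0.7,"travel":[0,0,0],"turn":0},{"claw":1,"travel":[0,0,0],"turn":0},{"claw":1,"travel":[0,0,0],"turn":0},{"claw":1,"travel":[0,0,0],"turn":0}]'
python3 -m inch '[{"claw":1,"travel":[0,0,0.1],"turn":0},{"claw":1,"travel":[0,0,0.3],"turn":0},{"claw":1,"travel":[0,0,0.5],"turn":0},{"claw":1,"travel":[0,0,0.75],"turn":0},{"claw":1,"travel":[0,0,0.95],"turn":0}]'
for i in 1 2; do python3 -m inch '[{"claw":1,"travel":[-0.05,-0.25,0],"turn":0},{"claw":1,"travel":[-0.1,-0.45,0],"turn":0},{"claw":1,"travel":[-0.2,-0.7,0],"turn":0},{"claw":1,"travel":[-0.3,-0.9,0],"turn":0},{"claw":1,"travel":[-0.4,-0.9,0],"turn":0}]'; done
python3 - <<'E'
from h import *
st,im=snap('top','top9.png');print(st['position'],st['contact_force'])
a=cv2.resize(im[140:265,180:460],None,fx=2.85,fy=2.85,interpolation=cv2.INTER_CUBIC)[:,:,::-1];print(a.shape);cv2.imwrite('pics/c9.png',a)
def d(P):u=w2px('top',P);return ((u-[180,140]+.5)*2.85-.5).round(1).tolist()
print('jar',d([.5573,.1504,.063]),'tray',d([.5573,.1504,.028]),'bottle tip/sh/foot',d([.511,.0087,.15]),d([.511,.0087,.118]),d([.511,.0087,0]),'cup rim',d([.6145,-.025,.075]),'roll',d([.7195,-.059,.025]))
E
```

```text
clock: 28.2
position: [0.6135, -0.0244, 0.0519]
ee_rot: [-0.0, 0.446, 0.895, 0.0]
contact_force: [-1.0, -0.9, 0.0]
width: 0.0852
gripper_force: 0.0
clock: 28.7
position: [0.6138, -0.0244, 0.2448]
ee_rot: [0.001, 0.446, 0.895, 0.0]
contact_force: [-0.0, 0.2, -1.1]
width: 0.0851
gripper_force: 0.0
clock: 29.2
position: [0.5328, -0.2097, 0.2416]
ee_rot: [0.001, 0.448, 0.894, -0.001]
contact_force: [0.7, 2.2, -0.0]
width: 0.0852
gripper_force: 0.0
clock: 29.7
position: [0.4524, -0.3902, 0.2413]
ee_rot: [0.001, 0.448, 0.894, -0.002]
contact_force: [-0.4, 2.1, -0.7]
width: 0.0854
gripper_force: 0.0
[ 0.45243015 -0.39017039  0.24129858] [-0.37121963  2.05650423 -0.69556389]
(356, 798, 3)
jar [276.6, 192.2] tray [279.1, 195.3] bottle tip/sh/foot [391.0, 225.0] [391.2, 227.3] [391.6, 235.3] cup rim [419.9, 146.5] roll [446.9, 70.7]
```

View pics/c9.png

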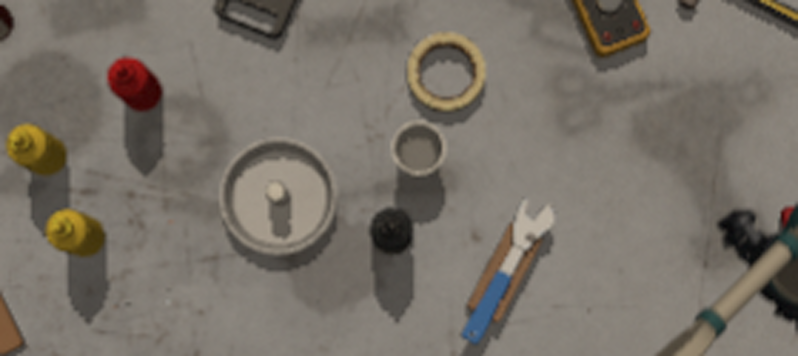

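c9: the jar's cap is at (276,191) inside the tray, the bottle at (391,229) and the cup's rim at (419,148). The wrench is along the block and the look-alikes haven't moved. Everything is within a few mm of the target, so I'm handing in.

```bash
python3 -m inch '[{"claw":1,"travel":[0,0,0],"turn":0},{"claw":1,"travel":[0,0,0],"turn":0},{"claw":1,"travel":[0,0,0],"turn":0}]' && python3 -c "
from rig import ticket
print(ticket.sign_off())"
```

```text
clock: 30.05
position: [0.4545, -0.3836, 0.2422]
ee_rot: [0.0, 0.446, 0.895, 0.0]
contact_force: [0.7, 0.3, -1.3]
width: 0.0853
gripper_force: 0.0
the job is handed in; nothing more can be done
None
```

The bench is set out and handed in at about 30 s: jar in the tray, spanner on the block, oil bottle and white cup at their midpoints, all within a few mm by the last top view, everything upright and let go, and the bystander tools not touched; the sign-off returned no verdict.

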